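# Key in the enamel order

### The arm

A 6-joint arm with a two-finger parallel gripper is mounted at the origin on a cart in front of the work surface, level with it; the furniture and walls round the work are solid. World frame = base frame: x ahead of the robot, y to its left, z up, the work surface at z = 0. Lengths are in m, angles in rad, forces in N, time in s.
With the tool pointing down it reaches from about 0.275 to 0.825 m from the base axis. Payload 4.9 kg.
Tool frame: the origin (TCP) lies midway between the tips of the shut fingers; the grasp point (between the pads) lies 19 mm behind it (bot.grip_depth is the distance from the TCP to the grasp point, in m); z points along the fingers, y is the line along which they close (so a half turn about z gives the same grasp; the last joint's range is limited). The gripper opens to 85 mm and grips with 20 to 120 N. Pads are 22 mm wide; open, the fingers measure 114 mm over their backs; the gripper's body (76 mm by 85 mm) begins 54 mm behind the grasp point. The pads swing forward as they close: fully open they stand 13 mm farther back than shut.
Start: joints at [-1.313, 0.326, -0.193, 1.052, 0, 1.437], TCP at [0.21, -0.508, 0.231] pointing down, gripper open.
Joint ranges: [-2.65, 2.65], [-0.97, 1.79], [-1.3, 1.35], [-1.93, 2.1], [-1.47, 1.37], [-3.14, 3.14]. Speed limits (rad/s): [2.57, 2.57, 3.14, 3.14, 3.14, 3.14].

### API

Orientations are given as a unit quaternion [w, x, y, z].
In Python, from cell import bot gives the robot as it stands. Calls block until the motion is done:
- bot.move_pose(position, orientation): joint-space move of the TCP to a pose.
- bot.move_linear(position, speed=0.15, rotation=None, until_force=None): straight line of the TCP; rotation=None keeps the orientation; speed is the mean speed in m/s. With until_force (N) it stops when the force on the tool has changed by that much, and returns True; else False.
- bot.goto_joints(angles): joint-space move.
- bot.set_gripper(opening, grasp_force=None): opening from 0.0 (shut) to 1.0 (fully open); grasp_force is the grip in N (None keeps the last); returns when the fingers have stopped.
- bot.wait(seconds).
- bot.solve_ik(position, orientation): joint angles nearest the present ones, or None.
- bot.camera(name): name is "scene" or "top" or "wrist"; returns the picture (400x640x3 uint8, red, green, blue); there is no depth.
- bot.calibration(name): a dict with "mtx" (3x3 intrinsics, pixels), "k1" (the pictures are not rectified: a ray, as slopes to the right and down, at radius r is drawn at 1 + k1 r^2 times it, then the intrinsics apply), "extrinsics" (4x4, takes a point from world to camera coordinates); the wrist camera has in their place "hand_eye" (4x4, takes a point from camera to tool coordinates, whose origin is the TCP and whose axes are the flange's). Camera axes: x right, y down, z forward; pixel columns grow to the right and rows downward; lengths in m; the calibration is good to about 2 mm. A picture is of the moment at which its call begins: read the wrist's pose just before it. calibration takes no time and is no camera call.
A pose or a line that the arm cannot do raises bot.PlanningError and nothing moves.
- bot.close_job(): hands the job in; it is judged then, once.
Trained networks look in the newest picture that a camera, given by its name, has taken for a name from the list of things; names that differ only in an ending like _2 or _b are one class to them, and where a whole thing is asked for, a point or a joint stands for the part that bears it (a point fixed in the world has none). Each returns a list of dicts, best first, with "confidence" (0 to 1); they miss things now and then, are a little off and sometimes report something else, mostly with a low value. They report only what shows in the picture. A call takes as long as a camera call. They do not tell look-alikes from the thing itself.
- bot.search_frame(camera, thing): "bbox" ([left, top, width, height] in pixels, round what is visible of it).
Readings, each from a call of its own:
- bot.read_clock(): time.
- bot.read_joint_positions(): joint angles.
- bot.read_joint_vel(): joint speeds.
- bot.read_joint_efforts(): joint torques, N m.
- bot.read_position(): TCP position.
- bot.read_tool_rot(): TCP orientation.
- bot.read_ft_force(): force on the tool from outside, world axes, zero at the start.
- bot.read_moment(): the same for the moment, N m.
- bot.read_gripper_width(): opening from 0.0 (shut) to 1.0 (fully open).
- bot.read_finger_force(): force on a finger pad.
Only numpy, scipy, OpenCV 4.12 (cv2) and the standard library are available. Lean on these libraries where they do the work, as an engineer would, in place of code of your own. Each camera call takes 0.05 s, during which the arm holds its last target. There are 200 camera calls.

### The job

The three enamel jars in the rack stand in the order in which the dispenser is to use their colours. On the key strip, press the key of the same colour as the left-hand jar (as the robot sees it) fully down so that it stays down, then the key for the middle jar, then the key for the right-hand jar. Nothing is to be picked up: just press. Do not push the red key, and leave the jars and everything else on the bench where they stand.

Things in the scene. Friction and masses are not known exactly. Their poses are not given: they have to be found in the camera images.
- key_strip: dark base rail, 240 mm long (y), 70 mm wide, fixed to the bench, with four key modules side by side along its y axis, 55 mm apart, in an order that varies. Origin: centre of its underside; x away from the robot, y to its left. (Beware of the bench vise at the robot's right, round x = 0.41, y = -0.64, top 0.285 m above the workbench: rise above it first)
- key_red_top (a point): centre of the top face of the red key: a 30 x 30 mm red plastic cap that stands 15 mm proud of the grey collar of its black 60 x 53 mm module; unpressed its top is 46 mm above the bench. The point goes down with the key; its x and y axes are those of the strip
- key_red (a joint): how far the red key is pushed down, m: 0 up (it may start up to 0.001 down), 0.008 fully down (end stop). About 4 N moves it; it has no return spring and stays where it is left
- key_yellow_top (a point): centre of the top face of the yellow key: a 30 x 30 mm yellow plastic cap that stands 15 mm proud of the grey collar of its black 60 x 53 mm module; unpressed its top is 46 mm above the bench. The point goes down with the key; its x and y axes are those of the strip
- key_yellow (a joint): how far the yellow key is pushed down, m: 0 up (it may start up to 0.001 down), 0.008 fully down (end stop). About 4 N moves it; it has no return spring and stays where it is left
- key_green_top (a point): centre of the top face of the green key: a 30 x 30 mm green plastic cap that stands 15 mm proud of the grey collar of its black 60 x 53 mm module; unpressed its top is 46 mm above the bench. The point goes down with the key; its x and y axes are those of the strip
- key_green (a joint): how far the green key is pushed down, m: 0 up (it may start up to 0.001 down), 0.008 fully down (end stop). About 4 N moves it; it has no return spring and stays where it is left
- key_white_top (a point): centre of the top face of the white key: a 30 x 30 mm white plastic cap that stands 15 mm proud of the grey collar of its black 60 x 53 mm module; unpressed its top is 46 mm above the bench. The point goes down with the key; its x and y axes are those of the strip
- key_white (a joint): how far the white key is pushed down, m: 0 up (it may start up to 0.001 down), 0.008 fully down (end stop). About 4 N moves it; it has no return spring and stays where it is left
- jar_rack: low aluminium plate, 160 mm long (y), 58 mm wide, 8 mm high, fixed to the bench, with three 44 mm wells 51 mm apart along its y axis. Origin: centre of its underside; its +y end is the left end as the robot sees it
- jar_yellow: enamel jar with yellow body and white cap, 38 mm across, 42 mm high, 40 to 80 g, loose in a well of the rack. Origin: centre of its underside; z up
- jar_green: enamel jar with green body and black cap, 38 mm across, 42 mm high, 40 to 80 g, loose in a well of the rack. Origin: centre of its underside; z up
- jar_white: enamel jar with white body and white cap, 38 mm across, 42 mm high, 40 to 80 g, loose in a well of the rack. Origin: centre of its underside; z up
- tip_tin: blue hinged tin, 65 x 89 x 28 mm, loose on the bench, not part of the job. Origin: centre of its underside
- gold_medal: gold-coloured octagonal medal, 90 mm, 8 mm thick, loose on the bench, not part of the job. Origin: centre of its underside
- silver_medal: silver-coloured octagonal medal, 90 mm, 8 mm thick, loose on the bench, not part of the job. Origin: centre of its underside
- brass_weight: brass ring weight, 42 mm, 10 mm high, loose on the bench, not part of the job. Origin: centre of its underside
- tweezers: steel tweezers, 12 x 124 x 9 mm, long along its y axis, loose on the bench, not part of the job. Origin: centre of its underside
- syringe: white dispensing syringe, 33 x 154 x 20 mm, long along its y axis, loose on the bench, not part of the job. Origin: centre of its underside
There are look-alikes about, which are no part of the job. What is shaped like the jar_white but orange is not meant.

How it is judged:
By the outcome, as a careful person would: the job done as asked, in the order asked, and still so for the second after the job is handed in, with the robot touching nothing.
It also fails if it takes over 40 s, if anything falls off the work surface, if the arm or the gripper's body presses on something with over 40 N, if the wrist force passes 120 N, or if a joint passes its speed limit or range.

## Working session

There is one attempt and no reset: what is moved stays moved. The work goes in short steps, each a Python script; the robot and the scene stay as the last script left them, time stands still between calls to the robot, and variables do not carry over. Pictures are saved under pics/ and viewed, at most 10 in all, crops included, and the job is handed in when it is done.

```bash
mkdir -p pics
cat > h.py <<'E'
from cell import bot
import numpy as np, cv2
def ray(cam,uv,T=None):
    c=bot.calibration(cam);m=np.array(c["mtx"]);k=c["k1"]
    d=np.array([(uv[0]-m[0,2])/m[0,0],(uv[1]-m[1,2])/m[1,1]]);s=d.copy()
    for _ in range(20): s=d/(1+k*(s@s))
    v=np.array([s[0],s[1],1])
    if T is None: T=np.linalg.inv(np.array(c["extrinsics"]))
    return T[:3,3],T[:3,:3]@v
def at_z(cam,uv,z,T=None):
    o,v=ray(cam,uv,T);return o+v*(z-o[2])/v[2]
def save(img,n): cv2.imwrite(n,img[:,:,::-1])
E
python3 - <<'E'
from h import *
for c in("scene","top"):
    save(bot.camera(c),f"pics/{c}.png")
    for t in["key_red_top","key_yellow_top","key_green_top","key_white_top","key_strip","jar_rack","jar_yellow","jar_green","jar_white"]:
        for r in bot.search_frame(c,t)[:3]:
            b=r["bbox"];u=(b[0]+b[2]/2,b[1]+b[3]/2)
            print(c,t,np.round(b),round(r["confidence"],2),at_z(c,u,.046).round(3))
print(bot.read_clock(),bot.read_tool_rot(),bot.calibration("top"))
E
```

```text
scene key_yellow_top [293. 168.  26.  35.] 0.62 [0.558 0.059 0.046]
scene key_green_top [306. 222.  15.   7.] 0.65 [ 0.511 -0.091  0.046]
scene key_white_top [325. 267.  16.  14.] 0.44 [ 0.485 -0.255  0.046]
scene key_strip [297. 213.  54.  79.] 0.96 [ 0.496 -0.186  0.046]
scene key_strip [311. 234.  11.   9.] 0.46 [ 0.498 -0.136  0.046]
scene key_strip [326. 264.  14.  15.] 0.28 [ 0.489 -0.249  0.046]
scene jar_rack [292. 172.  27.  32.] 0.73 [0.553 0.052 0.046]
scene jar_yellow [290. 168.  28.  38.] 0.64 [0.55  0.053 0.046]
scene jar_yellow [294. 172.  16.  20.] 0.57 [0.555 0.079 0.046]
scene jar_green [326. 263.  14.  15.] 0.65 [ 0.492 -0.246  0.046]
scene jar_green [302. 186.  12.  16.] 0.52 [0.548 0.023 0.046]
scene jar_white [294. 163.  13.  16.] 0.53 [0.571 0.124 0.046]
scene jar_white [314. 232.   9.  12.] 0.51 [ 0.503 -0.137  0.046]
scene jar_white [305. 119.  10.  19.] 0.47 [0.689 0.3   0.046]
top key_yellow_top [349. 204.   7.   7.] 0.53 [ 0.5   -0.131  0.046]
top key_green_top [326. 200.  12.   9.] 0.46 [ 0.508 -0.072  0.046]
top key_green_top [366. 202.   9.  13.] 0.3 [ 
[... 341 characters left out ...]
 jar_white [186. 136.  18.  14.] 0.62 [0.698 0.326 0.046]
top jar_white [250. 178.  13.  13.] 0.59 [0.573 0.145 0.046]
top jar_white [382. 205.  13.  13.] 0.59 [ 0.487 -0.235  0.046]
1.0 [1.30172886e-05 9.80881034e-01 1.94608316e-01 3.97572717e-06] {'mtx': array([[377.55978696,   0.        , 314.57982775],
       [  0.        , 377.55978696, 198.45459184],
       [  0.        ,   0.        ,   1.        ]]), 'k1': -0.022780133309082018, 'extrinsics': array([[-0.01824889, -0.99970324, -0.01613724, -0.01219108],
       [-0.99543403,  0.01967865, -0.09340154,  0.53029645],
       [ 0.09369138,  0.01435908, -0.99549774,  1.08337457],
       [ 0.        ,  0.        ,  0.        ,  1.        ]])}
```

Run:
```python
import cv2
a=cv2.imread("pics/top.png")[120:240,170:430];b=cv2.imread("pics/scene.png")[100:310,240:400]
cv2.imwrite("pics/topc.png",cv2.resize(a,None,fx=3,fy=3,interpolation=cv2.INTER_CUBIC))
cv2.imwrite("pics/scenec.png",cv2.resize(b,None,fx=2.8,fy=2.8,interpolation=cv2.INTER_CUBIC))
```

```text
(no output)
```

View pics/topc.png

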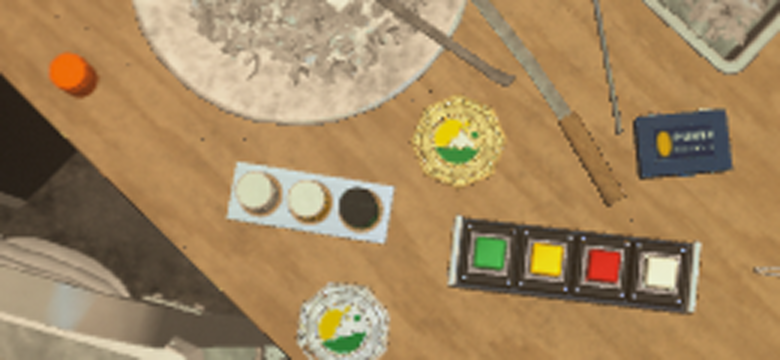

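View pics/scenec.png

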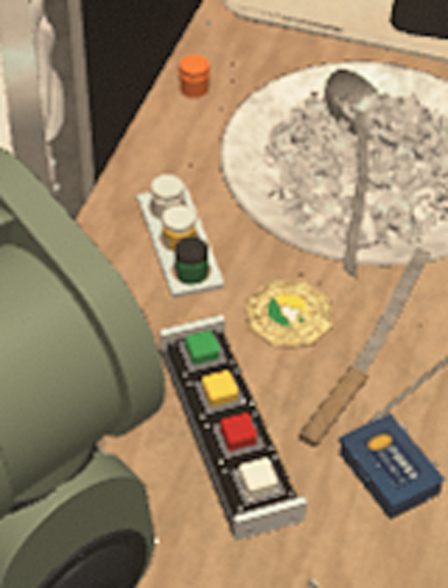

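The top view crop shows the jars in the rack: white body at (257,192), yellow at (308,201) and green with a black cap at (358,208). The scene view confirms the body colours. The orange look-alike at (72,74) is outside the rack. From left to right, the keys are green (489,252), yellow (547,260), red (603,266) and white (660,272). The press order is white, yellow, green. Next I'll rise, go above the strip and take a wrist look.

```bash
cat >> h.py <<'E'
from scipy.spatial.transform import Rotation as R
def wristT():
    q=bot.read_tool_rot();p=bot.read_position();T=np.eye(4)
    T[:3,:3]=R.from_quat([q[1],q[2],q[3],q[0]]).as_matrix();T[:3,3]=p
    return T@np.array(bot.calibration("wrist")["hand_eye"])
def down(yaw):
    q=(R.from_euler('z',yaw)*R.from_quat([1,0,0,0])).as_quat();return [q[3],q[0],q[1],q[2]]
E
python3 - <<'E'
from h import *
K={n:at_z("top",(170+u/3,120+v/3),.046) for n,u,v in[("green",489,252),("yellow",547,260),("red",603,266),("white",660,272)]}
d=K["green"]-K["white"];yaw=np.arctan2(-d[0],d[1]);print({k:v.round(3) for k,v in K.items()},yaw)
p=bot.read_position();bot.move_linear([p[0],p[1],.37],speed=.2)
bot.set_gripper(0)
c=(K["green"]+K["white"])/2
bot.move_pose([c[0]-.05,c[1],.25],down(yaw))
T=wristT();im=bot.camera("wrist");save(im,"pics/w.png");np.save("T.npy",T)
print(bot.read_clock(),bot.read_joint_positions(),bot.read_position(),T.round(3))
E
```

```text
{'green': array([ 0.511, -0.075,  0.046]), 'yellow': array([ 0.502, -0.13 ,  0.046]), 'red': array([ 0.495, -0.184,  0.046]), 'white': array([ 0.489, -0.238,  0.046])} -0.13647718208653775
4.2833 [-4.91495797e-01  1.76660666e-01 -3.42413762e-01  1.05099945e+00
 -1.94960894e-04  2.78773938e+00] [ 0.44992041 -0.15743257  0.25028153] [[-0.136 -0.945 -0.298  0.525]
 [-0.991  0.13   0.041 -0.167]
 [-0.001  0.3   -0.954  0.393]
 [ 0.     0.     0.     1.   ]]
```

View pics/w.png

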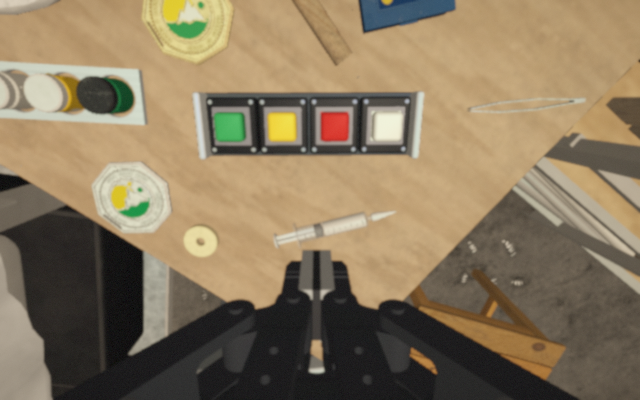

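The wrist view shows the key caps at green (230,127), yellow (282,127), red (335,126) and white (388,126). The tool is aligned with the strip and the way down is clear.

Run:
```python
from h import *
T=np.load("T.npy")
K={n:at_z("wrist",uv,.046,T) for n,uv in dict(green=(230,127),yellow=(282,127),white=(388,126)).items()}
print({k:v.round(3) for k,v in K.items()})
rot=bot.read_tool_rot()
for n in("white","yellow","green"):
    x,y,_=K[n]
    bot.move_pose([x,y,.085],rot)
    bot.move_linear([x,y,.055],speed=.06)
    f=bot.move_linear([x,y,.034],speed=.025,until_force=18)
    print(n,f,bot.read_position().round(4),np.round(bot.read_ft_force(),1))
    bot.move_linear([x,y,.09],speed=.1)
    print(bot.read_clock())
```

```text
{'green': array([ 0.511, -0.076,  0.046]), 'yellow': array([ 0.504, -0.129,  0.046]), 'white': array([ 0.49 , -0.237,  0.046])}
white True [ 0.49   -0.2371  0.038 ] [-1.2  1.3  7.7]
7.075
yellow True [ 0.504  -0.1288  0.038 ] [-1.2  0.9  8.2]
9.6
green True [ 0.5111 -0.0758  0.038 ] [-1.6  1.4  7.7]
11.9333
```

All three presses stopped at z = 0.038, the end stop. I'll retreat and check.

Run:
```python
from h import *
p=bot.read_position();bot.move_linear([p[0],p[1],.16],speed=.15)
bot.move_pose([.40,-.157,.18],bot.read_tool_rot())
save(cv2.resize(bot.camera("wrist")[:250,100:500],None,fx=2,fy=2),"pics/w2.png");print(bot.read_clock())
```

```text
13.2083
```

View pics/w2.png

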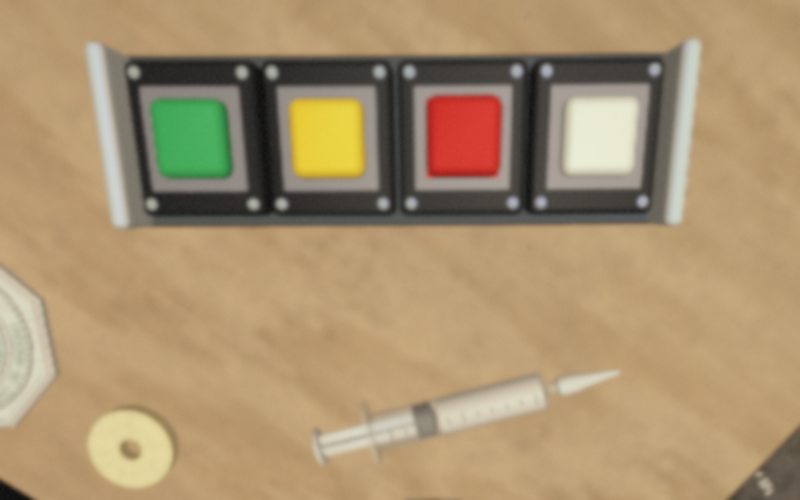

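The crop shows the red cap at (463,135) sitting higher than the green, yellow and white caps. The syringe, the brass weight and the visible medal look undisturbed.

```bash
python3 -c "
from cell import bot
print(bot.close_job())"
```

```text
the job is handed in; nothing more can be done
None
```

I pressed the white, yellow and green keys in that order, each down to its end stop, left the red key untouched, and handed the job in at about 13 s.

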